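Hang a bisque handle in the drying stand and start its timer

TASK

Lift the wide stoneware handle off the table and hang it in the drying stand, one out-turned end in each of the two notches and its grip bar hanging down freely between the props. Once it hangs there by itself, push the stand's spring plunger all the way down to start the drying timer and let it come back up. The stoneware is brittle, so set it in rather than dropping it, and leave the short handle, the birdhouse, the beaker and the loose kiln prop where they stand.

Things in the scene. Friction and masses are not known exactly. Their poses are not given: they have to be found in the camera images.
- wide_handle: The handle to hang: 14 mm thick grey stoneware bar bent to a flat U, ends turned outward; about 150 g. Starts flat on the table. Origin: centre of its outline, underside (centre lines at z = +7 mm, z up at the start). Grip bar along y at x = -35 mm, arms at y = -52 and +52 mm running to x = +35 mm, where the ends turn out along y to |y| = 96 mm. +x points from grip bar to ends.
- grip (a point): Middle of the wide handle's grip bar, on its centre line (local x = -35 mm, 70 mm from the line of the ends). The middle 44 mm of the bar is squared: 16 mm wide (local x) by 14 mm high (local z)
- end_a (a point): Point on the centre line of one out-turned end of the wide handle, at local x = +35, y = +75 mm; it belongs over the middle of a prop. Either end may go in either notch
- end_b (a point): The same point on the wide handle's other end, at local y = -75 mm
- short_handle: Bystander: a handle of the same make and clay but narrow, side arms at y = -32 and +32 mm, only 122 mm from tip to tip, too short to reach both props. It lies flat; origin and axes as for the wide handle.
- stand: Fixed drying stand. Origin on the table, midway between the props; +y from right to left prop, -x is the open front, roughly towards the robot. Base plate x -70 to 70, y -105 to 180 mm, 10 mm thick. Two pale upright props 64 (x) by 18 mm (y) at y = -75 and +75 mm, 132 mm clear between, about 141 mm high, a notch in each top. Grey blower box behind: x 80 to 150, y -85 to 85 mm, 58 mm high.
- notch_left (a point): Centre line of a fully seated end, mid-thickness of the left prop (local y = +75 mm), 115 mm above the table. The notch is open upward and runs through along y: floor at 108 mm, walls 19 mm apart up to 126 mm, then flared to 42 mm at the top. A handle with its ends in the notches turns freely about them and swings down by itself
- notch_right (a point): The same point in the right prop, local y = -75 mm
- plunger (a joint): Travel of the spring plunger in m: 0 up, 0.020 fully down; press straight down. It takes about 2.5 N to start and 7.5 N at the bottom, and springs back when released.
- plunger_top (a point): Centre of the top face of the plunger's grey round head (30 mm diameter, 8 mm thick), 78 mm above the table when up, standing on a black housing (38 mm diameter, top at 48 mm) at the left end of the stand, 145 mm from the stand's middle along local +y
- birdhouse: Bystander: tapered grey clay tower, 90 mm square at the foot, 52 mm at the top, 128 mm high; origin at its underside
- beaker: Bystander: pale bisque cup, 60 mm diameter, 85 mm high; origin at its underside
- kiln_prop: Bystander: pale square block 40 x 40 x 75 mm, standing; origin at its underside
There are look-alikes about, which are no part of the job. What is shaped like the wide_handle but blue is not meant.

How it is judged (in metres and radians):
On the way, in this order (a step that is already met when the one before it is completed fails the run):
1. the wide handle hangs by itself, both ends in the notches (((distance between end_a and notch_left below 0.012 m and distance between end_b and notch_right below 0.012 m) or (distance between end_a and notch_right below 0.012 m and distance between end_b and notch_left below 0.012 m)) and angle between wide_handle's own x axis and vertical below 0.35 rad and contact force between the fingers and wide_handle below 0.1 N), for 0.3 s.
2. the plunger is pushed fully down while the handle hangs in the notches (((distance between end_a and notch_left below 0.012 m and distance between end_b and notch_right below 0.012 m) or (distance between end_a and notch_right below 0.012 m and distance between end_b and notch_left below 0.012 m)) and angle between wide_handle's own x axis and vertical below 0.35 rad and value of joint plunger above 0.018 m), for 0.05 s.
At the end, for the whole second after the job is handed in: each end of the wide handle is in its own notch (marked points within 12 mm), the grip bar hangs down (within 0.35 rad of straight down), the handle is released and at rest (below 0.05 m/s and 0.6 rad/s), and the plunger is back up (below 4 mm) (all of step 1 and linear speed of wide_handle below 0.05 m/s and angular speed of wide_handle below 0.6 rad/s and value of joint plunger below 0.004 m); the robot touches nothing.
It fails at once if short handle moved more than 30 mm or tipped over (distance of short_handle from where it was at the start of the episode above 0.03 m or angle between short_handle's own z axis and vertical above 0.6 rad).
It fails at once if birdhouse moved more than 30 mm or tipped over (distance of birdhouse from where it was at the start of the episode above 0.03 m or angle between birdhouse's own z axis and vertical above 0.6 rad).
It fails at once if beaker moved more than 30 mm or tipped over (distance of beaker from where it was at the start of the episode above 0.03 m or angle between beaker's own z axis and vertical above 0.6 rad).
It fails at once if kiln prop moved more than 30 mm or tipped over (distance of kiln_prop from where it was at the start of the episode above 0.03 m or angle between kiln_prop's own z axis and vertical above 0.6 rad).
It fails at once if the wide handle is dropped (faster than 1.1 m/s when not held) (linear speed of wide_handle above 1.1 m/s and contact force between the fingers and wide_handle below 0.1 N).
It also fails if it takes over 64 s, if anything falls off the work surface, if the arm or the gripper's body presses on something with over 40 N, if the wrist force passes 120 N, or if a joint passes its speed limit or range.

ROBOT

A 7-joint arm with a two-finger parallel gripper is mounted at the origin on the work surface. World frame = base frame: x ahead of the robot, y to its left, z up, the work surface at z = 0. Lengths are in m, angles in degrees, forces in N, time in s.
With the tool pointing down it reaches from about 0.35 to 0.9 m from the base axis. Payload 19.9 kg.
Tool frame: the origin (TCP) lies midway between the tips of the shut fingers; the grasp point (between the pads) lies 19 mm behind it (r.grip_point_offset is the distance from the TCP to the grasp point, in m); z points along the fingers, y is the direction in which the jaws open and shut (so a half turn about z gives the same grasp; the last joint's range is limited). The gripper opens to 85 mm and grips with 20 to 120 N. Pads are 22 mm wide; open, the fingers measure 114 mm over their backs; the gripper's body (76 mm by 85 mm) begins 54 mm behind the grasp point. The pads swing forward as they close: fully open they stand 13 mm farther back than shut.
Start: joints at [62.882, 23.915, -0.59, 92.452, 0.269, 63.638, -3.037], TCP at [0.262, -0.568, 0.231] pointing down, gripper open.
Joint ranges: [-161.28, 161.28], [-22.2, 115.67], [-73.04, 71.86], [3.21, 147.25], [-68.34, 248.33], [10.77, 114.83], [-161.83, 161.83]. Speed limits (degrees/s): [108.29, 108.29, 136.94, 136.94, 172.46, 172.46, 172.46].

INTERFACE

Orientations are given as [roll, pitch, yaw] about the fixed x, y, z axes, in that order (R = Rz(yaw) Ry(pitch) Rx(roll)).
In Python, from bench import r, eyes, finish_job gives the robot as it stands.
- The arm moves only by the tool drive_tool, never from a script. Its argument "commands" is a list of rows, each a list of 3 entries, a list of its own where there are three numbers: the shift along the tool's x, y, z in cm, then the turn about the tool's z in rad, then the opening, from -1 (shut) to 1 (fully open), so that 0 is half open. In form: [[[x, y, z], turn, claw], ...]. A call has 1 to 8 rows; each row shifts and turns the pose as measured when the row begins, along the tool's axes as they then stand; what a row does not reach is not made up. A row lasts 1/12 s, in which the tool goes at most 41.7 mm and 7.16 degrees, less where a joint would pass 70% of its speed; a pose out of reach is approached as far as the arm can. A call with a gripper value outside its range is refused whole. The fingers move at their own pace and stop on an object; "force" is the grip in N (left out, the last holds). Time passes only in rows, so rows that do not move let the fingers close. It gives the time, the measured TCP pose, the force and the opening at its end, in the units of the state.
- r.observe(): the state, without advancing time (a new reading comes with each control period).
- eyes.read_camera(name): name is "scene" or "top" or "wrist"; returns (picture, depth): 384x512x3 uint8, red, green, blue; 384x512 float32, m along the optical axis (not along the pixel's ray), 0 where there is no reading.
- eyes.camera_params(name): a dict with "fov_y" (degrees; the focal length in pixels is half the picture's height over the tangent of half this angle, whatever the lens; pixels are square), "cx", "cy" (the principal point, pixels), "rvec" (rotation vector, rad) and "tvec" (3), from world to camera coordinates, as OpenCV has them. Camera axes: x right, y down, z forward; pixel columns grow to the right and rows downward; lengths in m; the calibration is good to about 2 mm. A picture is of the moment at which its call begins: read the wrist's pose just before it. camera_params takes no time and is no camera call; for the wrist camera it gives the pose at the moment of the call.
- finish_job(): hands the job in, once; it reports no verdict.
The state is a dict: "clock": time; "joint_pos": joint angles; "joint_velocities": joint speeds; "effort": joint torques, N m; "tool_pos": TCP position; "tcp_rot": TCP orientation; "contact_force": force on the tool from outside, world axes, zero at the start; "torque": the same for the moment, N m; "gripper_width": finger opening in m.
Only numpy, scipy, OpenCV 4.12 (cv2) and the standard library are available. Lean on these libraries where they do the work, as an engineer would, in place of code of your own. Each camera call takes 0.05 s, during which the arm holds its last target. There are 200 camera calls.

## Working session

There is one attempt and no reset: what is moved stays moved. The work goes in short steps, Python scripts to look and compute and a tool call to move; the robot and the scene stay as the last step left them, time stands still between calls to the robot, and variables do not carry over. Pictures are saved under pics/ and viewed, about 8 in all and at most 12, crops included, and the job is handed in when it is done.

Besides the shell and the picture viewer there is one more tool, called after ">>>" as name([rows], argument=value, ...), one row to a line, values as JSON. drive_tool: Moves the arm, as the interface text tells. Its arguments: {"type":"object","properties":{"commands":{"type":"array","items":{"type":"array"}},"force":{"type":"number"}},"required":["commands"]}

```bash
ls; mkdir -p pics
cat > h.py <<'E'
import numpy as np, cv2
from bench import r, eyes, finish_job
def cam(n):
    p=eyes.camera_params(n); f=192/np.tan(np.radians(p['fov_y'])/2)
    R=cv2.Rodrigues(np.array(p['rvec'],float))[0]; return f,p['cx'],p['cy'],R,np.array(p['tvec'],float).ravel()
def snap(n,name=None):
    c=cam(n); im,d=eyes.read_camera(n)
    if name: cv2.imwrite('pics/'+name+'.png',cv2.cvtColor(im,cv2.COLOR_RGB2BGR))
    np.savez('/tmp/%s.npz'%n,im=im,d=d,f=c[0],cx=c[1],cy=c[2],R=c[3],t=c[4])
    return im,d,c
def cloud(d,c):
    f,cx,cy,R,t=c; v,u=np.mgrid[:384,:512]
    P=np.stack([(u-cx)/f*d,(v-cy)/f*d,d],-1)
    return (P-t)@R
def load(n):
    z=np.load('/tmp/%s.npz'%n); c=(z['f'],z['cx'],z['cy'],z['R'],z['t']); return z['im'],z['d'],c
def proj(p,c):
    f,cx,cy,R,t=c; q=R@np.array(p)+t; return f*q[0]/q[2]+cx,f*q[1]/q[2]+cy
E
python3 - <<'E'
from h import *
print(r.observe())
a,_,c=snap('top'); print(c); b,_,c=snap('scene'); print(c)
cv2.imwrite('pics/a.png',cv2.resize(a,(800,600))[:,:,::-1]); cv2.imwrite('pics/b.png',cv2.resize(b,(800,600))[:,:,::-1])
E
```

```text
pics
{'clock': 0.0, 'joint_pos': array([62.88208843, 23.94947391, -0.58931419, 92.48641533,  0.26833697,
       63.63892161, -3.03696591]), 'joint_velocities': array([-0.01407847,  0.00562796, -0.02400095,  0.01795343,  0.03639888,
       -0.02972696, -0.01172317]), 'effort': array([-8.22066231e-04, -8.64470029e+01,  6.78202473e-01, -4.34888327e+01,
        1.90522423e-02,  7.53551518e-03,  1.05001831e-05]), 'tool_pos': array([ 0.26139741, -0.56731279,  0.23063819]), 'tcp_rot': array([-1.79926721e+02,  4.95246334e-03,  2.47389853e+01]), 'contact_force': array([ 0.3647169 , -0.72526695, -0.50484555]), 'torque': array([ 0.0010759 ,  0.01585449, -0.00138086]), 'gripper_width': 0.08548295650992427}
(np.float64(376.68390142067), 258.25526510543415, 190.52356181769326, array([[-0.00501783, -0.99991134,  0.01233407],
       [-0.99405688,  0.00364638, -0.10880086],
       [ 0.10874624, -0.01280671, -0.99398704]]), array([-0.06202648,  0.50162589,  1.10438584]))
(np.float64(448.8235450994982), 248.01776312264846, 192.00346836435216, array([[-0.37246179,  0.92799456, -0.00991539],
       [ 0.76597637,  0.30136646, -0.56785425],
       [-0.52397749, -0.21909897, -0.8230694 ]]), array([ 0.21834798, -0.29267856,  1.55827716]))
```

View pics/a.png

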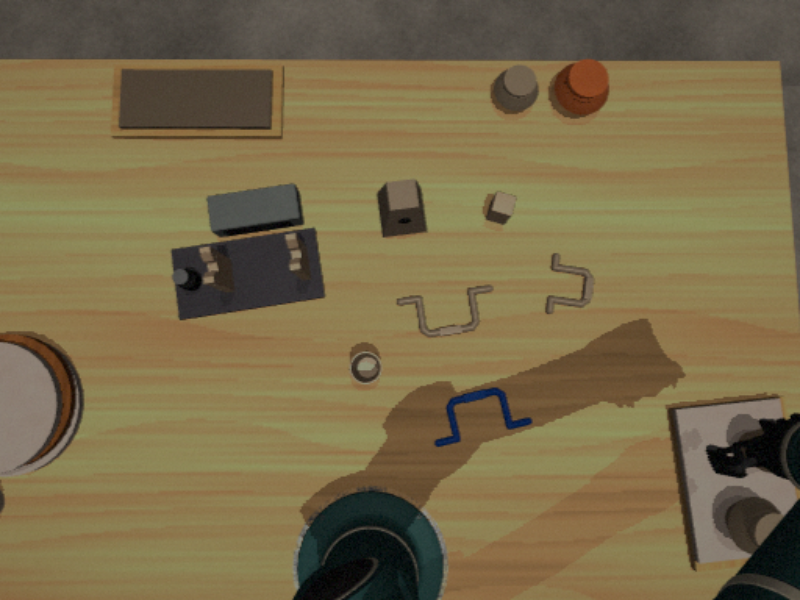

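View pics/b.png

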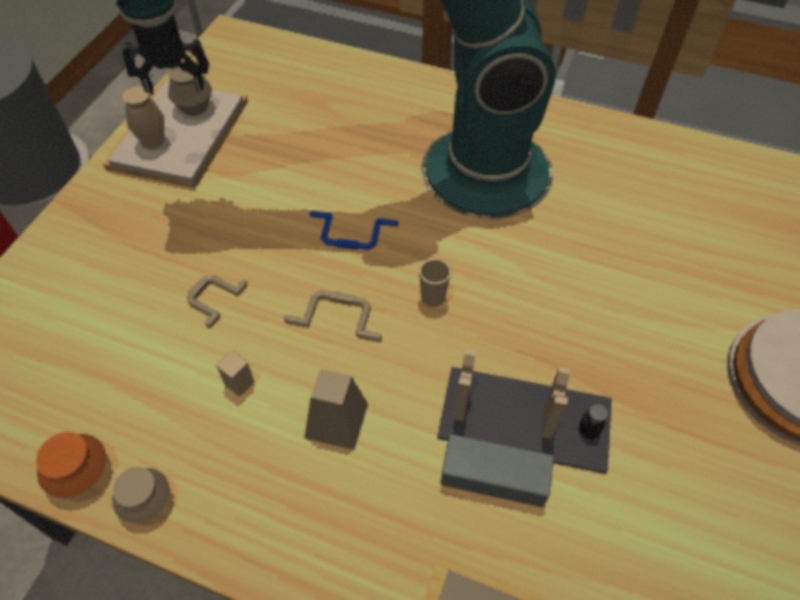

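Top view (800×600): three U shapes. The grey one at (446,312) is wide (its end tips span about 95 px), the grey one at (572,285) is the short handle, and the blue one at (480,415) is excluded. The wide grey one fits the description. The stand is at (250,270), with the plunger at (185,278). I'll measure these and make one crop to confirm.

```bash
cat > m.py <<'E'
from h import *
from scipy.optimize import minimize
from scipy.spatial import cKDTree
im,d,c=load('top'); W=cloud(d,c)
def pix(u,v): # 800x600 -> native
    return W[int(v*.64),int(u*.64)]
for n,u,v in [('tableA',450,350),('tableB',350,150),('grip',447,331),('tipL',400,300),('tipR',490,289),('arm short',590,285),('plunger',185,278),('birdhouse top',403,195),('kiln',503,200),('beaker',366,367)]: print(n,pix(u,v).round(3))
# handle fit
def outline(half=52,e=96):
    pts=[(-35,0)]
    L=[((-35,-half),(-35,half)),((-35,half),(35,half)),((-35,-half),(35,-half)),((35,half),(35,e)),((35,-half),(35,-e))]
    return np.vstack([np.linspace(a,b,40) for a,b in L])/1000
sl=W[180:220,250:320].reshape(-1,3); cc=im[180:220,250:320].reshape(-1,3).astype(int)
m=(sl[:,2]>.006)&(sl[:,2]<.03); P=sl[m][:,:2]; print('handle px',m.sum(), sl[m].mean(0), np.percentile(sl[m][:,2],[10,50,90]))
O=outline()
def cost(q,P=P):
    R=np.array([[np.cos(q[2]),-np.sin(q[2])],[np.sin(q[2]),np.cos(q[2])]])
    M=O@R.T+q[:2]
    return np.minimum(cKDTree(M).query(P)[0],.02).mean()+np.minimum(cKDTree(P).query(M)[0],.02).mean()
best=min((minimize(cost,[*P.mean(0),a],method='Nelder-Mead',options=dict(xatol=1e-5,fatol=1e-7,initial_simplex=np.array([[*P.mean(0),a]]*4)+np.vstack([np.zeros(3),np.diag([.02,.02,.2])]))) for a in np.arange(-3,3.2,.5)),key=lambda s:s.fun)
q=best.x; print('handle',q.round(4),np.degrees(q[2]),best.fun)
print('grip',q[:2]+(-.035)*np.array([np.cos(q[2]),np.sin(q[2])]))
# stand
S=W[130:215,100:215].reshape(-1,3)
b=S[(S[:,2]>.004)&(S[:,2]<.016)]; print('plate',len(b),cv2.minAreaRect((b[:,:2]*1000).astype(np.float32)))
t=S[(S[:,2]>.133)&(S[:,2]<.15)]; 
n,l,st,ce=cv2.connectedComponentsWithStats(((W[...,2]>.132)&(W[...,2]<.15)).astype(np.uint8)[130:215,100:215])
for i in range(1,n): 
    if st[i,4]>6: print('top',st[i],W[130:215,100:215][l==i].mean(0).round(4))
k=S[(S[:,2]>.070)&(S[:,2]<.085)&(S[:,1]>.33)]; print('plunger',len(k),k.mean(0))
E
python3 m.py; python3 -c "
import cv2;a=cv2.imread('pics/a.png');cv2.imwrite('pics/c.png',cv2.resize(a[220:380,150:620],(800,272),interpolation=cv2.INTER_CUBIC))"
```

```text
tableA [ 0.401 -0.155  0.003]
tableB [0.804 0.042 0.003]
grip [ 0.44  -0.148  0.01 ]
tipL [ 0.499 -0.058  0.013]
tipR [ 0.522 -0.232  0.014]
arm short [ 0.528 -0.429  0.012]
plunger [0.536 0.338 0.08 ]
birdhouse top [ 0.676 -0.06   0.131]
kiln [ 0.681 -0.249  0.073]
beaker [0.372 0.01  0.002]
handle px 506 [ 0.47375248 -0.14972735  0.01341678] [0.00922448 0.01375814 0.01699036]
handle [ 0.4747 -0.1499  0.1453] 8.325160719037692 0.005581098067246984
grip [ 0.44007794 -0.15501187]
plate 3880 ((563.7329711914062, 248.242919921875), (355.9684753417969, 261.58148193359375), 89.8831787109375)
top [83 19  8  9 54] [0.5929 0.1326 0.141 ]
top [28 28  9  8 58] [0.5701 0.2808 0.1402]
top [85 36  8  8 49] [0.5474 0.1257 0.141 ]
top [30 44  8  8 50] [0.5243 0.2733 0.1408]
plunger 85 [0.53727743 0.34611326 0.07917946]
```

View pics/c.png

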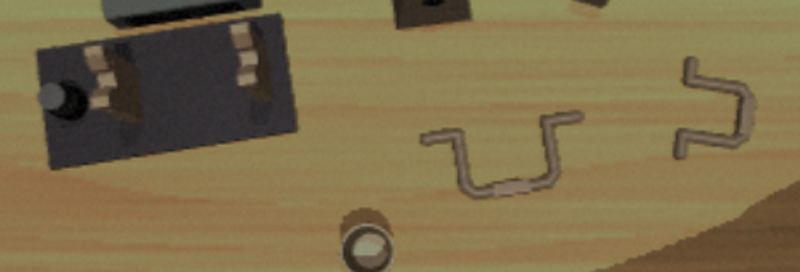

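The crop confirms it: the wide grey handle at crop (500,150) spans about 160 px from tip to tip. The short one at (715,110) spans about 100 px. The stand fits: notches 149.7 mm apart (given as 150), and the plunger agrees with its expected place. The handle's yaw is 8.3° and the stand's is 8.8°, so they're nearly aligned. I'll turn the tool first so the jaws open along the handle's x.

>>> drive_tool([
  [[0,0,0],-0.12,1],
  [[0,0,0],-0.12,1],
  [[0,0,0],-0.12,1],
  [[0,0,0],-0.12,1],
  [[0,0,0],-0.12,1],
  [[0,0,0],-0.12,1],
  [[0,0,0],-0.12,1],
  [[0,0,0],-0.12,1],
], force=60)

```text
clock: 0.77
tool_pos: [0.261, -0.5657, 0.2277]
tcp_rot: [-179.8, -0.3, 81.7]
contact_force: [-0.5, 0.5, -0.3]
gripper_width: 0.0856
```

```bash
cat > go.py <<'E'
import sys
from h import *
from scipy.spatial.transform import Rotation as Ro
o=r.observe(); x,y,z,yaw=map(float,sys.argv[1:5])
R=Ro.from_euler('xyz',o['tcp_rot'],degrees=True).as_matrix()
s=R.T@(np.array([x,y,z])-o['tool_pos'])*100
print('shift cm',s.round(2),'turn',round(np.radians(-((yaw-o['tcp_rot'][2]+180)%360-180)),3),'pos',o['tool_pos'].round(4),o['tcp_rot'].round(2),'w',round(o['gripper_width'],4),'t',round(o['clock'],2),'F',o['contact_force'].round(1))
E
python3 go.py 0.44 -0.155 0.2 98.3
```

```text
shift cm [43.22 11.77  2.96] turn -0.29 pos [ 0.261  -0.5657  0.2277] [-179.76   -0.31   81.67] w 0.0856 t 0.77 F [-0.5  0.5 -0.3]
```

>>> drive_tool([
  [[0,0,0],-0.1,1],
  [[0,0,0],-0.1,1],
  [[0,0,0],-0.08,1],
  [[3.5,0,0],0,1],
  [[3.5,0,0],0,1],
  [[3.5,0,0],0,1],
  [[3.5,0,0],0,1],
  [[3.5,0,0],0,1],
])

```text
clock: 1.43
tool_pos: [0.2309, -0.3898, 0.2239]
tcp_rot: [-179.8, -0.7, 98.9]
contact_force: [0.9, 0.1, 0.1]
gripper_width: 0.0854
```

```bash
python3 go.py 0.44 -0.155 0.2 98.3
```

```text
shift cm [19.95 24.29  2.56] turn 0.01 pos [ 0.2309 -0.3898  0.2239] [-179.79   -0.73   98.86] w 0.0854 t 1.43 F [0.9 0.1 0.1]
```

>>> drive_tool([
  [[2.5,3,0],0.01,1],
  [[2.5,3,0.3],0,1],
  [[2.5,3,0.3],0,1],
  [[2.5,3,0.3],0,1],
  [[2.5,3,0.3],0,1],
  [[2.5,3,0.3],0,1],
  [[2.5,3,0.3],0,1],
  [[1.5,2,0],0,1],
])

```text
clock: 2.1
tool_pos: [0.4317, -0.1557, 0.2065]
tcp_rot: [-179.6, -0.6, 97.7]
contact_force: [0.4, 0.1, 0.0]
gripper_width: 0.0854
```

```bash
python3 go.py 0.44 -0.155 0.15 98.3
```

```text
shift cm [-0.09  0.87  5.64] turn -0.01 pos [ 0.4317 -0.1557  0.2065] [-179.63   -0.55   97.73] w 0.0854 t 2.1 F [0.4 0.1 0. ]
```

>>> drive_tool([
  [[0,0.8,3],-0.01,0.6],
  [[0,0,2.5],0,0.3],
  [[0,0,0],0,0],
])

```text
clock: 2.35
tool_pos: [0.4442, -0.1481, 0.1507]
tcp_rot: [-179.9, -0.6, 98.8]
contact_force: [-1.2, 0.3, -0.3]
gripper_width: 0.0513
```

```bash
python3 go.py 0.44 -0.155 0.003 98.3
python3 - <<'E'
from h import *
im,d,c=snap('wrist'); 
cv2.imwrite('pics/d.png',cv2.resize(im,(768,576))[:,:,::-1])
W=cloud(d,c); m=(W[...,2]>.007)&(W[...,2]<.025)&(W[...,0]>.39)&(abs(W[...,1]+.15)<.12)
v,u=np.nonzero(m); P=W[m]; print(len(P),P.min(0),P.max(0))
g=P[(abs(P[:,1]+.155)<.015)&(P[:,0]<.46)]; print('bar',len(g),g.mean(0), np.percentile(g[:,0],[5,95]))
for p in [(.44,-.155,.014),r.observe()['tool_pos']]: print('proj in 768',np.array(proj(p,c))*1.5)
E
```

```text
shift cm [-0.77 -0.49 14.76] turn 0.009 pos [ 0.4442 -0.1481  0.1507] [-179.88   -0.57   98.83] w 0.0513 t 2.35 F [-1.2  0.3 -0.3]
6836 [ 0.42699573 -0.2533664   0.00700993] [ 0.69778283 -0.03010408  0.02497599]
bar 568 [ 0.44005144 -0.15462616  0.0132628 ] [0.43242086 0.44757566]
proj in 768 [378.30315925 285.42956703]
proj in 768 [388.64776917 389.13704467]
```

View pics/d.png

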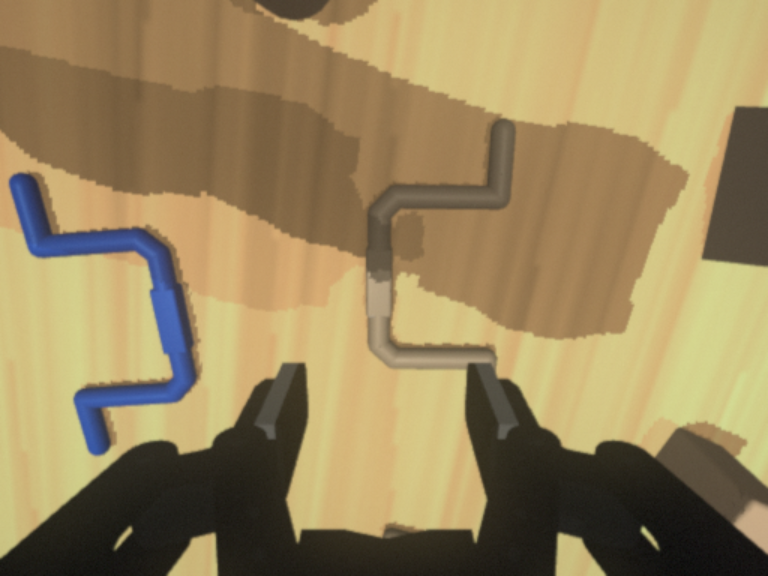

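The wrist view shows the squared grip section at about (378,284), which matches the projected estimate of (378,285). Blue handle at left (110,310), untouched. Next I descend.

>>> drive_tool([
  [[-0.8,-0.5,2],0.01,0],
  [[0,0,3],0,0],
  [[0,0,3],0,0],
  [[0,0,2],0,0],
  [[0,0,0],0,0],
])

```text
clock: 2.82
tool_pos: [0.443, -0.1609, 0.0561]
tcp_rot: [179.8, -0.2, 98.0]
contact_force: [-1.1, 0.4, -1.2]
gripper_width: 0.0427
```

```bash
python3 go.py 0.44 -0.155 0.004 98.3
```

```text
shift cm [ 0.61 -0.24  5.21] turn -0.006 pos [ 0.443  -0.1609  0.0561] [179.77  -0.18  97.95] w 0.0427 t 2.82 F [-1.1  0.4 -1.2]
```

>>> drive_tool([
  [[0.5,-0.2,2],0,0],
  [[0,0,1.6],0,0],
  [[0,0,0.8],0,0],
  [[0,0,0],0,0],
])

```text
clock: 3.15
tool_pos: [0.4429, -0.1597, 0.0172]
tcp_rot: [179.6, 0.1, 97.7]
contact_force: [-0.2, 1.0, 0.2]
gripper_width: 0.0427
```

```bash
python3 go.py 0.44 -0.155 0.003 98.3
```

```text
shift cm [ 0.51 -0.24  1.42] turn -0.01 pos [ 0.4429 -0.1597  0.0172] [1.7957e+02 1.0000e-01 9.7700e+01] w 0.0427 t 3.15 F [-0.2  1.   0.2]
```

>>> drive_tool([
  [[0.4,-0.2,0.5],-0.01,0],
  [[0.2,-0.1,0.5],0,0],
  [[0,0,0.3],0,0],
  [[0,0,0],0,0],
])

```text
clock: 3.48
tool_pos: [0.441, -0.1555, 0.0075]
tcp_rot: [179.3, 0.3, 98.2]
contact_force: [0.3, -0.2, -0.5]
gripper_width: 0.0427
```

```bash
python3 go.py 0.44 -0.155 0.003 98.3
```

```text
shift cm [ 0.07 -0.1   0.45] turn -0.001 pos [ 0.441  -0.1555  0.0075] [179.34   0.31  98.24] w 0.0427 t 3.48 F [ 0.3 -0.2 -0.5]
```

>>> drive_tool([
  [[0.1,-0.1,0.4],0,0],
  [[0,0,0.1],0,0],
  [[0,0,0],0,-0.4],
  [[0,0,0],0,-0.8],
  [[0,0,0],0,-1],
  [[0,0,0],0,-1],
  [[0,0,0],0,-1],
  [[0,0,0],0,-1],
], force=80)

```text
clock: 4.15
tool_pos: [0.4403, -0.1548, 0.0033]
tcp_rot: [179.3, 0.4, 98.2]
contact_force: [-0.1, -0.1, -1.5]
gripper_width: 0.0136
```

```bash
python3 go.py 0.44 -0.155 0.003 98.3
```

```text
shift cm [-0.01 -0.03  0.03] turn -0.001 pos [ 0.4403 -0.1548  0.0033] [179.32   0.37  98.24] w 0.0136 t 4.15 F [-0.1 -0.1 -1.5]
```

>>> drive_tool([
  [[0,0,-0.5],0,-1],
  [[0,0,-1],0,-1],
  [[0,0,-2],0,-1],
  [[0,0,-2.5],0,-1],
  [[0,0,-2.5],0,-1],
  [[0,0,-2.5],0,-1],
  [[0,0,-2.5],0,-1],
  [[0,0,0],0,-1],
])

```text
clock: 4.82
tool_pos: [0.4371, -0.1523, 0.1476]
tcp_rot: [179.5, 0.2, 98.4]
contact_force: [1.4, -0.7, -0.0]
gripper_width: 0.0136
```

```bash
python3 go.py 0.4895 0.1923 0.2 98.84
python3 - <<'E'
from h import *
im,d,c=snap('wrist'); a=im
b,d2,c2=snap('top'); W=cloud(d2,c2)
z0=r.observe()['tool_pos'][2]
m=(W[...,2]>.05)&(W[...,2]<.16)&(abs(W[...,1]+.15)<.12)&(W[...,0]>.46)&(W[...,0]<.56)
P=W[m]; print(len(P)); 
for lo in np.arange(.46,.56,.015):
    q=P[(P[:,0]>=lo)&(P[:,0]<lo+.015)]
    if len(q): print(lo.round(3),len(q),q.mean(0).round(4),q[:,1].min().round(3),q[:,1].max().round(3))
cv2.imwrite('pics/e.png',np.hstack([cv2.resize(a,(512,384)),b[130:322,170:320].repeat(2,0).repeat(2,1)])[:,:800,::-1])
E
```

```text
shift cm [33.31 10.27 -5.26] turn -0.007 pos [ 0.4371 -0.1523  0.1476] [179.48   0.2   98.41] w 0.0136 t 4.82 F [ 1.4 -0.7 -0. ]
143
0.46 27 [ 0.4673 -0.0952  0.1561] -0.102 -0.088
0.475 48 [ 0.4842 -0.0823  0.1553] -0.099 -0.049
0.49 68 [ 0.496  -0.0747  0.1564] -0.097 -0.049
```

View pics/e.png

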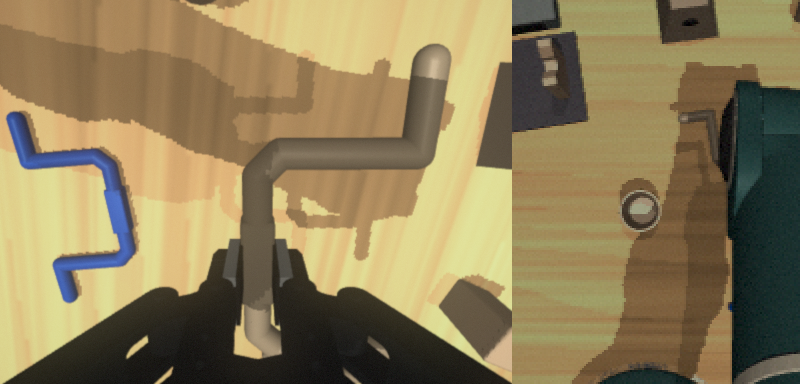

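The wrist view shows the handle held level by its squared section, with the left end at (430,60). Now I carry it above the stand.

>>> drive_tool([
  [[0,0,-2],0,-1],
  [[1,0,-2.5],0,-1],
  [[2.5,0.7,-0.5],0,-1],
  [[3,1,0],0,-1],
  [[3,1,0],0,-1],
  [[3,1,0],0,-1],
  [[3,1,0],0,-1],
  [[3,1,0],0,-1],
])

```text
clock: 5.58
tool_pos: [0.4608, 0.0403, 0.1905]
tcp_rot: [-179.7, -0.1, 97.7]
contact_force: [0.2, -0.2, -1.0]
gripper_width: 0.0137
```

```bash
python3 go.py 0.4895 0.1923 0.2 98.84
```

```text
shift cm [14.68  4.87 -0.96] turn -0.02 pos [0.4608 0.0403 0.1905] [-1.7974e+02 -7.0000e-02  9.7670e+01] w 0.0137 t 5.58 F [ 0.2 -0.2 -1. ]
```

>>> drive_tool([
  [[2.5,1,-0.4],-0.02,-1],
  [[2.5,1,-0.4],0,-1],
  [[2.5,1,-0.2],0,-1],
  [[2.5,0.8,0],0,-1],
  [[2,0.6,0],0,-1],
  [[1.2,0.3,0],0,-1],
  [[0.5,0,0],0,-1],
  [[0,0,0],0,-1],
])

```text
clock: 6.25
tool_pos: [0.4815, 0.1967, 0.1927]
tcp_rot: [-179.0, -0.3, 99.4]
contact_force: [-0.0, 0.1, -0.7]
gripper_width: 0.0139
```

```bash
python3 go.py 0.4895 0.1923 0.2 98.84
```

```text
shift cm [-0.56  0.7  -0.74] turn 0.01 pos [0.4815 0.1967 0.1927] [-178.96   -0.32   99.41] w 0.0139 t 6.25 F [-0.   0.1 -0.7]
```

>>> drive_tool([
  [[-0.5,0.5,0],0.01,-1],
  [[-0.1,0.2,0],0,-1],
  [[0,0,0],0,-1],
])

```text
clock: 6.5
tool_pos: [0.4895, 0.1888, 0.1911]
tcp_rot: [-178.8, -0.2, 98.7]
contact_force: [-0.0, -0.9, -0.9]
gripper_width: 0.0137
```

```bash
python3 go.py 0.4895 0.1923 0.2 98.84
python3 - <<'E'
from h import *
o=r.observe(); im,d,c=snap('wrist'); 
a,d2,c2=snap('scene'); b,d3,c3=snap('top')
x,y=[int(k) for k in proj((.5587,.2,.15),c2)]; u,v=[int(k) for k in proj((.5587,.2,.15),c3)]
print(x,y,u,v)
cv2.imwrite('pics/f.png',np.hstack([cv2.resize(im,(400,300)),cv2.resize(a[y-60:y+60,x-80:x+80],(400,300))])[:,:,::-1])
s=np.array([.5587,.2031]); A=np.array([[.988,.1537],[-.1537,.988]])
for n,D,C in (('wrist',d,c),('top',d3,c3),('scene',d2,c2)):
    W=cloud(D,C); L=(W[...,:2]-s)@A.T; Z=W[...,2]
    for sg in (-1,1):
        m=(abs(L[...,1]*sg-.075)<.02)&(abs(L[...,0])<.03)&(Z>.175)&(Z<.23)&(D>0)
        if m.sum()>5: print(n,sg,'end',m.sum(),L[m].mean(0).round(4),np.percentile(L[m][:,0],[5,95]).round(4),np.percentile(Z[m],[50,95]).round(4))
        m=(abs(L[...,1]*sg-.075)<.02)&(abs(L[...,0])<.04)&(Z>.136)&(Z<.147)&(D>0)
        if m.sum()>5: print(n,sg,'prop',m.sum(),L[m].mean(0).round(4),np.percentile(L[m],[3,97],0).round(4).tolist(),np.median(Z[m]).round(4))
E
```

```text
shift cm [ 0.35  0.03 -0.89] turn -0.003 pos [0.4895 0.1888 0.1911] [-178.8    -0.24   98.69] w 0.0137 t 6.5 F [-0.  -0.9 -0.9]
327 237 160 164
wrist -1 end 14 [-0.0036 -0.0564] [-0.0047 -0.0026] [0.1984 0.199 ]
wrist -1 prop 282 [ 0.0262 -0.0672] [[0.0183, -0.0739], [0.0324, -0.0639]] 0.1404
wrist 1 end 3654 [-0.0038  0.0729] [-0.0082  0.0032] [0.1985 0.2005]
wrist 1 prop 850 [-0.0249  0.0768] [[-0.0315, 0.0684], [-0.0172, 0.085]] 0.1407
top -1 end 114 [-0.0062 -0.0714] [-0.0255  0.005 ] [0.1992 0.2023]
top -1 prop 77 [ 0.0005 -0.0748] [[-0.0306, -0.083], [0.0324, -0.0658]] 0.1419
scene -1 end 120 [ 0.0004 -0.0718] [-0.0198  0.0087] [0.1969 0.2006]
scene -1 prop 63 [ 0.0129 -0.0713] [[-0.02, -0.0798], [0.0363, -0.0629]] 0.1403
scene 1 end 106 [0.003  0.0727] [-0.0093  0.0087] [0.1983 0.2015]
scene 1 prop 65 [0.0107 0.0785] [[-0.0205, 0.0701], [0.035, 0.087]] 0.1399
```

View pics/f.png

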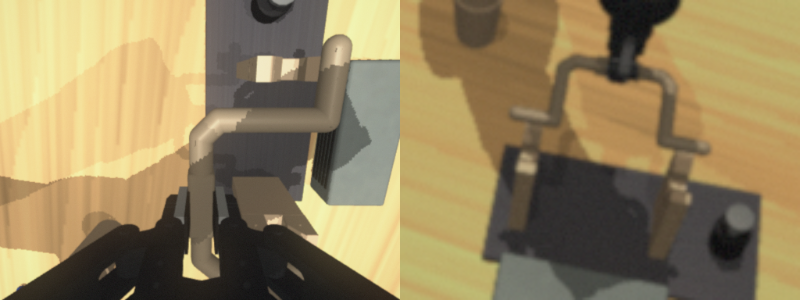

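The wrist view shows both ends over the prop tops (left prop at (285,68), ends at x ≈ 0 in the stand frame), with the arms between the props. I correct about 3.5 mm along y and lower into the flare.

>>> drive_tool([
  [[0.35,0,0],0,-1],
  [[0.1,0,1],0,-1],
  [[0,0,1.5],0,-1],
  [[0,0,1.5],0,-1],
  [[0,0,0.8],0,-1],
  [[0,0,0],0,-1],
])

```text
clock: 7.15
tool_pos: [0.4875, 0.194, 0.1404]
tcp_rot: [-179.0, -0.2, 98.7]
contact_force: [-0.6, -0.1, -1.8]
gripper_width: 0.0136
```

```bash
cat > e.py <<'E'
from h import *
im,d,c=snap('wrist'); s=np.array([.5587,.2031]); A=np.array([[.988,.1537],[-.1537,.988]])
W=cloud(d,c); L=(W[...,:2]-s)@A.T; Z=W[...,2]; z=r.observe()['tool_pos'][2]
for lo in (.062,.068,.074,.080,.086,.092):
    m=(L[...,1]>lo)&(L[...,1]<lo+.006)&(abs(L[...,0])<.015)&(Z>z-.004)&(Z<z+.02)&(d>0)
    if m.sum()>5:
        zt=np.percentile(Z[m],95); k=m&(Z>zt-.0015); print(lo,m.sum(),'ridge x',L[k][:,0].mean().round(4),'range',np.percentile(L[m][:,0],[2,98]).round(4),'top',zt.round(4))
E
python3 go.py 0.4895 0.1923 0.1125 98.84; python3 e.py
```

```text
shift cm [-0.21  0.23  2.79] turn -0.003 pos [0.4875 0.194  0.1404] [-178.95   -0.23   98.68] w 0.0136 t 7.15 F [-0.6 -0.1 -1.8]
0.062 538 ridge x -0.0027 range [-0.0092  0.0029] top 0.1499
0.068 549 ridge x -0.0025 range [-0.0093  0.003 ] top 0.1499
0.074 592 ridge x -0.0025 range [-0.0093  0.0033] top 0.15
0.08 603 ridge x -0.0028 range [-0.0092  0.003 ] top 0.1501
0.086 634 ridge x -0.0026 range [-0.0093  0.003 ] top 0.1502
0.092 443 ridge x -0.0027 range [-0.0089  0.002 ] top 0.1494
```

>>> drive_tool([
  [[-0.2,0.25,0.2],0,-1],
  [[0,0.05,0.5],0,-1],
  [[0,0,0.6],0,-1],
  [[0,0,0],0,-1],
])

```text
clock: 7.53
tool_pos: [0.4919, 0.1928, 0.1284]
tcp_rot: [-179.1, -0.2, 98.7]
contact_force: [-0.3, 0.2, -2.2]
gripper_width: 0.0137
```

```bash
python3 go.py 0.4895 0.1923 0.1125 98.84; python3 e.py
```

```text
shift cm [-0.02 -0.22  1.59] turn -0.003 pos [0.4919 0.1928 0.1284] [-179.1    -0.25   98.67] w 0.0137 t 7.53 F [-0.3  0.2 -2.2]
0.062 563 ridge x 0.0015 range [-0.0052  0.0121] top 0.1381
0.068 870 ridge x 0.0016 range [-0.0139  0.0147] top 0.1379
0.074 920 ridge x 0.0015 range [-0.0139  0.0147] top 0.1379
0.08 926 ridge x 0.0016 range [-0.0138  0.0148] top 0.1381
0.086 625 ridge x 0.0017 range [-0.005   0.0069] top 0.1382
0.092 260 ridge x 0.0016 range [-0.004   0.0059] top 0.1371
```

>>> drive_tool([
  [[0,-0.15,0],0,-1],
  [[0,0,0.4],0,-1],
  [[0,0,0.4],0,-1],
  [[0,0,0],0,-1],
])

```text
clock: 7.92
tool_pos: [0.4906, 0.1929, 0.1209]
tcp_rot: [-179.2, -0.3, 98.7]
contact_force: [-0.6, 1.3, -1.4]
gripper_width: 0.0136
```

```bash
python3 go.py 0.4895 0.1923 0.1125 98.84; python3 e.py
```

```text
shift cm [-0.05 -0.11  0.84] turn -0.003 pos [0.4906 0.1929 0.1209] [-179.2    -0.26   98.68] w 0.0136 t 7.92 F [-0.6  1.3 -1.4]
0.062 575 ridge x 0.0007 range [-0.0065  0.0125] top 0.1307
0.068 1091 ridge x 0.0046 range [-0.0137  0.0147] top 0.1321
0.074 1161 ridge x 0.0053 range [-0.0135  0.0147] top 0.1321
0.08 1147 ridge x 0.0052 range [-0.0138  0.0147] top 0.1322
0.086 634 ridge x 0.0002 range [-0.0063  0.0055] top 0.1309
0.092 291 ridge x 0.0002 range [-0.0054  0.0046] top 0.1299
```

Ridge is at +0.2 to 0.7 mm and no contact force, so I continue down.

>>> drive_tool([
  [[0,-0.05,0.3],0,-1],
  [[0,0,0.3],0,-1],
  [[0,0,0.2],0,-1],
  [[0,0,0],0,-1],
])

```text
clock: 8.3
tool_pos: [0.4902, 0.1931, 0.1126]
tcp_rot: [-179.2, -0.3, 98.7]
contact_force: [-0.3, 0.7, 0.4]
gripper_width: 0.0136
```

```bash
python3 go.py 0.4895 0.1923 0.1125 98.84; python3 e.py
```

```text
shift cm [-0.07 -0.08  0.01] turn -0.003 pos [0.4902 0.1931 0.1126] [-179.24   -0.27   98.69] w 0.0136 t 8.3 F [-0.3  0.7  0.4]
0.062 554 ridge x 0.0082 range [-0.0068  0.0129] top 0.1255
0.068 1226 ridge x 0.0083 range [-0.0128  0.0146] top 0.1316
0.074 1263 ridge x 0.0081 range [-0.0128  0.0146] top 0.1316
0.08 1276 ridge x 0.0086 range [-0.0127  0.0146] top 0.1313
0.086 620 ridge x -0.0002 range [-0.0067  0.0054] top 0.1224
0.092 320 ridge x -0.0002 range [-0.0059  0.0041] top 0.1215
```

>>> drive_tool([
  [[0,0,0.1],0,-1],
  [[0,0,0],0,-1],
  [[0,0,0],0,0.2],
  [[0,0,0],0,0.2],
  [[0,0,0],0,0.2],
  [[0,0,-1],0,0.2],
  [[0,0,-2],0,0.2],
  [[0,0,-2],0,0.2],
])

```text
clock: 9.02
tool_pos: [0.4893, 0.1926, 0.1615]
tcp_rot: [-178.9, -0.3, 98.7]
contact_force: [0.2, 0.0, -0.3]
gripper_width: 0.0515
```

>>> drive_tool([
  [[0,0,-2.5],0,0.2],
  [[0,0,-2.5],0,0.2],
  [[0,0,-2.5],0,0],
  [[0,0,0],0,-0.5],
  [[0,0,0],0,-1],
  [[0,0,0],0,-1],
  [[0,0,0],0,-1],
  [[0,0,0],0,-1],
])

```text
clock: 9.68
tool_pos: [0.4908, 0.1936, 0.2471]
tcp_rot: [-179.2, -0.3, 98.8]
contact_force: [-0.6, -0.5, 0.4]
gripper_width: 0.0001
```

```bash
python3 go.py 0.5364 0.3464 0.14 98.84
python3 - <<'E'
from h import *
w,d0,c0=snap('wrist'); a,d2,c2=snap('scene')
x,y=[int(k) for k in proj((.5587,.2,.1),c2)]
cv2.imwrite('pics/g.png',np.hstack([cv2.resize(w,(400,300)),cv2.resize(a[y-60:y+60,x-80:x+80],(400,300))])[:,:,::-1])
E
```

```text
shift cm [14.34  6.99 10.7 ] turn -0.0 pos [0.4908 0.1936 0.2471] [-179.25   -0.32   98.82] w 0.0001 t 9.68 F [-0.6 -0.5  0.4]
```

View pics/g.png

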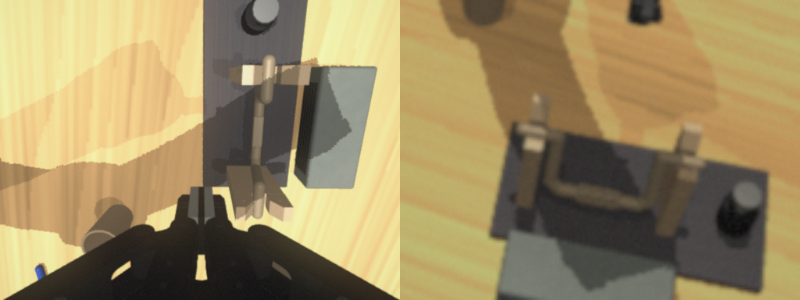

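The wrist view (left) and scene view (right) show the handle hanging upright, both ends in the notches and the grip bar down between the props. Next I move above the plunger, aiming about 3 mm to its outer side for clearance.

>>> drive_tool([
  [[2.5,1.2,0],0,-1],
  [[2.5,1.2,0],0,-1],
  [[2.5,1.2,0.8],0,-1],
  [[2.5,1.2,1],0,-1],
  [[2.5,1.2,1],0,-1],
  [[1.5,0.7,1],0,-1],
  [[0.5,0.2,0],0,-1],
  [[0,0,0],0,-1],
])

```text
clock: 10.45
tool_pos: [0.5374, 0.3517, 0.2015]
tcp_rot: [-178.8, -0.1, 98.6]
contact_force: [1.4, 0.2, 0.1]
gripper_width: 0.0
```

```bash
python3 go.py 0.536 0.3494 0.12 98.84
```

```text
shift cm [-0.23 -0.01  8.15] turn -0.005 pos [0.5374 0.3517 0.2015] [-1.7882e+02 -1.3000e-01  9.8560e+01] w 0.0 t 10.45 F [1.4 0.2 0.1]
```

>>> drive_tool([
  [[-0.2,0,2],0,-1],
  [[0,0,2],0,-1],
  [[0,0,2],0,-1],
  [[0,0,1.5],0,-1],
  [[0,0,0],0,-1],
  [[0,0,0],0,-1],
  [[0,0,0],0,-1],
  [[0,0,0],0,-1],
])

```text
clock: 11.12
tool_pos: [0.5376, 0.3435, 0.1288]
tcp_rot: [-179.0, -0.1, 98.3]
contact_force: [-0.2, 0.3, 0.7]
gripper_width: 0.0
```

```bash
cat > k.py <<'E'
from h import *
s=np.array([.5587,.2031]); A=np.array([[.988,.1537],[-.1537,.988]])
def bar():
    im,d,c=snap('scene'); W=cloud(d,c); L=(W[...,:2]-s)@A.T; Z=W[...,2]
    m=(abs(L[...,1])<.04)&(abs(L[...,0])<.075)&(Z>.028)&(Z<.13); P=np.c_[L[m],Z[m]]
    print('bar',len(P),P.mean(0).round(4))
    for sg in (-1,1):
        m=(abs(L[...,1]*sg-.091)<.006)&(abs(L[...,0])<.03)&(Z>.1)&(Z<.135); print(' end',sg,m.sum(),L[m].mean(0).round(3),Z[m].max().round(4) if m.any() else '')
for i in range(4): bar()
E
python3 k.py; python3 go.py 0.536 0.3494 0.079 98.84
```

```text
bar 204 [0.0203 0.0003 0.0515]
 end -1 12 [ 0.004 -0.088] 0.1254
 end 1 30 [0.   0.09] 0.1341
bar 205 [0.0196 0.0006 0.0512]
 end -1 12 [ 0.004 -0.088] 0.126
 end 1 29 [0.001 0.09 ] 0.1338
bar 197 [0.0125 0.001  0.0498]
 end -1 14 [ 0.004 -0.088] 0.1248
 end 1 33 [0.   0.09] 0.1345
bar 189 [0.0025 0.0005 0.0495]
 end -1 12 [ 0.006 -0.088] 0.1244
 end 1 30 [0.001 0.09 ] 0.1342
shift cm [0.56 0.03 4.93] turn -0.009 pos [0.5374 0.3439 0.1283] [-1.7897e+02 -7.0000e-02  9.8350e+01] w 0.0002 t 11.32 F [-0.3 -0.4  1. ]
```

The handle is still swinging (about 0.2 to 0.3 rad), so I wait for it to settle while correcting the position.

>>> drive_tool([
  [[0.5,0,0],-0.01,-1],
  [[0,0,1],0,-1],
  [[0,0,1],0,-1],
  [[0,0,0],0,-1],
  [[0,0,0],0,-1],
  [[0,0,0],0,-1],
  [[0,0,0],0,-1],
  [[0,0,0],0,-1],
])

```text
clock: 11.98
tool_pos: [0.5357, 0.3498, 0.1058]
tcp_rot: [-178.9, -0.1, 99.0]
contact_force: [0.8, 0.2, 0.5]
gripper_width: -0.0003
```

>>> drive_tool([
  [[0,0,0],0,-1],
  [[0,0,0],0,-1],
  [[0,0,0],0,-1],
  [[0,0,0],0,-1],
  [[0,0,0],0,-1],
  [[0,0,0],0,-1],
  [[0,0,0],0,-1],
  [[0,0,0],0,-1],
])

```text
clock: 12.65
tool_pos: [0.5362, 0.3499, 0.1067]
tcp_rot: [-179.0, -0.1, 99.0]
contact_force: [-0.1, -0.2, 0.1]
gripper_width: 0.0002
```

>>> drive_tool([
  [[0,0,0],0,-1],
  [[0,0,0],0,-1],
  [[0,0,0],0,-1],
  [[0,0,0],0,-1],
  [[0,0,0],0,-1],
  [[0,0,0],0,-1],
  [[0,0,0],0,-1],
  [[0,0,0],0,-1],
])

```text
clock: 13.32
tool_pos: [0.5361, 0.3499, 0.1067]
tcp_rot: [-179.0, -0.1, 99.0]
contact_force: [-0.1, 0.5, -0.5]
gripper_width: -0.0003
```

```bash
python3 k.py; python3 go.py 0.536 0.3494 0.079 98.84
```

```text
bar 191 [0.0059 0.0005 0.0495]
 end -1 13 [ 0.005 -0.088] 0.1223
 end 1 32 [0.001 0.09 ] 0.1347
bar 193 [0.0074 0.0005 0.0493]
 end -1 13 [ 0.004 -0.088] 0.1215
 end 1 30 [0.002 0.09 ] 0.1345
bar 196 [0.0079 0.0007 0.0496]
 end -1 13 [ 0.005 -0.088] 0.1233
 end 1 30 [0.   0.09] 0.1341
bar 193 [0.0073 0.0005 0.0497]
 end -1 13 [ 0.004 -0.088] 0.1234
 end 1 32 [0.001 0.09 ] 0.1344
shift cm [-0.05  0.03  2.77] turn 0.003 pos [0.5361 0.3499 0.1067] [-1.790e+02 -1.100e-01  9.902e+01] w -0.0001 t 13.52 F [ 0.4 -0.2  0.7]
```

Swing is down to about a millimetre, so it is hanging. Press the plunger.

>>> drive_tool([
  [[0,0,1.5],0,-1],
  [[0,0,1.2],0,-1],
  [[0,0,0.6],0,-1],
  [[0,0,0.6],0,-1],
  [[0,0,0.4],0,-1],
  [[0,0,0],0,-1],
])

```text
clock: 14.02
tool_pos: [0.5366, 0.3505, 0.0608]
tcp_rot: [-179.2, -0.2, 99.0]
contact_force: [0.7, -1.8, 6.3]
gripper_width: -0.0004
```

```bash
python3 go.py 0.536 0.3494 0.058 98.84
```

```text
shift cm [-0.1  -0.07  0.28] turn 0.003 pos [0.5366 0.3505 0.0608] [-1.7916e+02 -1.7000e-01  9.9010e+01] w -0.0004 t 14.02 F [ 0.7 -1.8  6.3]
```

>>> drive_tool([
  [[0,0,0.3],0,-1],
  [[0,0,0.2],0,-1],
  [[0,0,0.1],0,-1],
  [[0,0,0],0,-1],
])

```text
clock: 14.35
tool_pos: [0.5367, 0.3505, 0.0586]
tcp_rot: [-179.2, -0.0, 99.0]
contact_force: [-2.3, -1.2, 7.5]
gripper_width: -0.0001
```

```bash
python3 go.py 0.536 0.3494 0.058 98.84; python3 k.py | head -1
```

```text
shift cm [-0.1  -0.08  0.07] turn 0.003 pos [0.5367 0.3505 0.0586] [-1.7921e+02 -2.0000e-02  9.8990e+01] w -0.0001 t 14.35 F [-2.3 -1.2  7.5]
bar 189 [0.0055 0.0004 0.0499]
```

>>> drive_tool([
  [[0,0,0.3],0,-1],
  [[0,0,0.3],0,-1],
  [[0,0,0.3],0,-1],
  [[0,0,0.2],0,-1],
])

```text
clock: 14.88
tool_pos: [0.5369, 0.3506, 0.0579]
tcp_rot: [-179.4, 0.3, 99.0]
contact_force: [-8.8, -9.3, 26.3]
gripper_width: -0.0001
```

Force is 26 N with the head at 57.9 mm, so the plunger is firmly at the bottom stop. Release, rise clear and move away.

>>> drive_tool([
  [[0,0,-0.5],0,-1],
  [[0,0,-1],0,-1],
  [[0,0,-1.5],0,-1],
  [[0,0,-2],0,-1],
  [[0,0,-2.5],0,-1],
  [[0,0,-2.5],0,-1],
  [[0,0,-2],0,-1],
  [[0,0,0],0,-1],
])

```text
clock: 15.55
tool_pos: [0.5362, 0.3515, 0.1869]
tcp_rot: [-179.2, 0.3, 99.1]
contact_force: [0.8, 0.7, -0.3]
gripper_width: -0.0001
```

>>> drive_tool([
  [[1.5,-2,-1],0,-1],
  [[1.5,-2,-1],0,-1],
  [[1,-2,0],0,-1],
  [[0,0,0],0,-1],
  [[0,0,0],0,-1],
  [[0,0,0],0,-1],
  [[0,0,0],0,-1],
  [[0,0,0],0,-1],
])

```text
clock: 16.22
tool_pos: [0.469, 0.3813, 0.2105]
tcp_rot: [-179.2, 0.3, 98.9]
contact_force: [-0.2, 0.5, -0.2]
gripper_width: -0.0001
```

```bash
python3 k.py
python3 - <<'E'
from h import *
b,d,c=snap('top'); a,_,_=load('scene'); W=cloud(d,c)
S=W[120:215,90:215].reshape(-1,3); k=S[(np.hypot(S[:,0]-.5364,S[:,1]-.3464)<.012)&(S[:,2]>.05)]; print('plunger top',len(k),np.median(k,0).round(4))
for n,u,v in [('birdhouse',403,195),('kiln',503,200),('short arm',590,285)]: print(n,W[int(v*.64),int(u*.64)].round(3))
cv2.imwrite('pics/i.png',np.hstack([cv2.resize(a,(400,300)),cv2.resize(b,(400,300))])[:,:,::-1]); print(r.observe()['tool_pos'],r.observe()['clock'])
E
```

```text
bar 188 [0.0054 0.0007 0.0497]
 end -1 13 [ 0.005 -0.088] 0.1217
 end 1 31 [0.001 0.09 ] 0.1334
bar 188 [0.0055 0.0004 0.0498]
 end -1 14 [ 0.005 -0.088] 0.1227
 end 1 31 [0.001 0.09 ] 0.1343
bar 189 [0.0055 0.0004 0.0498]
 end -1 13 [ 0.004 -0.088] 0.1214
 end 1 32 [0.001 0.09 ] 0.1341
bar 187 [0.0054 0.001  0.0495]
 end -1 13 [ 0.005 -0.088] 0.1234
 end 1 32 [0.002 0.09 ] 0.132
plunger top 63 [0.536  0.3446 0.079 ]
birdhouse [ 0.677 -0.06   0.13 ]
kiln [ 0.68  -0.249  0.076]
short arm [ 0.527 -0.427  0.018]
[0.46880269 0.3815138  0.21056426] 16.4667
```

View pics/i.png

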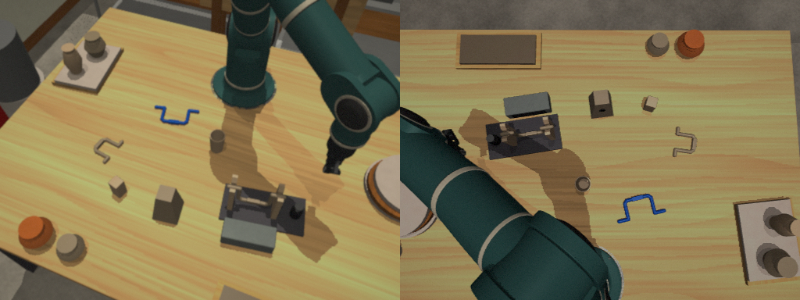

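Both views show the handle hanging at rest in the stand, the bystanders in their places and the arm clear. The plunger top is back at 79 mm. I'm handing it in.

```bash
python3 -c "
from bench import finish_job
print(finish_job())"
```

```text
the job is handed in; nothing more can be done
None
```

The wide grey handle hangs in both notches, and the job is handed in at about 16.5 s on the robot's clock; no verdict was reported. I gripped its squared section, lowered the ends in until the near (left) one measured about 0.4 mm above its seat, let go, and it swung down by itself. Once it was nearly still I pushed the plunger to its stop (26 N, tip at 57.9 mm) and backed away.

**Last checks:**
- **Handle:** the grip bar stayed put to within 1 mm over four frames, hanging between the props.
- **Plunger:** its top was back at 79 mm, against 78 mm when up.
- **Bystanders:** the birdhouse and kiln prop measured within a few mm of their starting places. The short handle agreed to 2 mm in plan; its height reading was 6 mm off, which I took for sensor noise. The beaker I only judged by eye in the pictures, and it looked unmoved.

**One reading disagreed:** in the last scene-camera frames the left end's highest point read about 134 mm, against 122 mm expected. I took this for pixels from the prop beside it, because the wrist camera read 122 mm just before release. I did not re-measure it.

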